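# Set the mask plate on its locating pins and weigh it down

### The job

Get the masking fixture ready: first take the red carton out of the nest and stand it upright on the middle of the green mat, then slide the blue mask plate along its deck, without lifting it, until its holes drop over the two brass pins and it lies flat on the bed. Then push the yellow weight over the red fence so that it tips onto its side and lies flat on the plate, holding it down; do not lift the weight, leave the other things standing where they are, and let go of everything.

Things in the scene. Friction and masses are not known exactly. Their poses are not given: they have to be found in the camera images.
- nest (a point): Centre of the top face of the fixture's grey bed (the nest), 16 mm above the counter, midway between its two fixed brass pins, which stand at nest x = -60 and +60 mm, y = 0 (10 mm across, coned, 6.5 mm tall). Axes: z up, +y towards the aluminium deck, -x towards the red fence and the weight. A fixed end stop, 18 mm above the bed, closes the nest at y = -59. The fixture is fixed but set differently each time
- deck (a point): Middle of the flat top of the aluminium sliding deck, 23 mm above the counter, 7 mm above the bed, just above the pin tips. Axes as the nest. The deck is 170 mm in x; in y it runs 82.5 mm either way from here, and its edge towards the nest is 59 mm short of the line of the pins. A plate pushed off it rides on the pin tips until its holes meet them, then drops 7 mm
- fence (a point): Top of the fixed red fence at the middle of its outer edge, 22.5 mm above the counter (6.5 above the bed), at nest x = -86 mm; the fence is 7 mm thick in x and 122 mm long in y. Axes as the nest. On its -x side lies a dark ledge, 64 mm wide, 8 mm above the counter, on which the weight stands
- plate_grip (a point): Grip point of the loose blue mask plate, on its black bar handle, 32 mm above the plate's underside. The bar is 40 mm long in x, 16 thick in y (pinch it across y), 28 to 42 mm above the underside. The plate starts on the deck, up to 0.35 rad askew. When seated its axes match the nest's and this point is at (28, 0, 32) mm in the nest's axes
- weight_center (a point): Centre of the loose yellow steel weight, 40 (x) x 50 (y) x 105 (z) mm, about 0.6 kg. It starts standing on the ledge, 3 to 10 mm from the fence, within 20 mm of nest y = 0. Pushed near its top towards the fence it tips over the fence's edge onto its 50x105 side (about 3 N; it passes its balance after 35 to 45 mm of push)
- carton_center (a point): Centre of the small red carton, 46 (x) x 60 (y) x 80 (z) mm, 0.08 kg, standing upright in the nest between the pins at the start; take it across its 46 mm side
- mat: Fixed thin green square mat, 110x110x3 mm, origin at the centre of its underside on the counter; it lies either to the right or to the left of the fixture. On the right, a slatted wall stands about 13 cm or more beyond its centre, sloping at 45 degrees (along +x +y): keep the gripper's long side parallel to it
- plate: The blue mask plate, 150 (x) x 110 (y) x 8 mm, 0.35 kg; origin at the centre of its underside. Its handle is at x = +28 mm. Its locating holes are on its x axis: a round one (14 mm) at x = -60 and a slot (20x14 mm) at x = +60; two long windows are only mask openings
- weight: The yellow weight; origin at the centre of its foot, z along its 105 mm length
- carton: The red carton; origin at the centre of its foot
- torch: Bystander: black torch standing on end close in front of the deck, 34 mm across, 121 high (mm); origin at the centre of its underside
- fitting: Bystander: brass pipe fitting standing on end close in front of the deck, 38x33x60 (mm); origin at the centre of its underside
- tape: Bystander: ring of cream masking tape lying flat, 98 across, 25 high (mm); origin at the centre of its underside
- red_tin: Bystander: red rectangular tin behind the fixture, 81x100x140 (mm); origin at the centre of its underside
- pen_pot: Bystander: pale pot with pens, 79x88x153 (mm); origin at the centre of its underside
- filter: Bystander: dark canister oil filter, 69 across, 113 high (mm); origin at the centre of its underside
- cartridge: Bystander: tall green and white cartridge, 54 across, 255 high (mm); origin at the centre of its underside
- stapler: Bystander: red and black stapler, 36x160x52 (mm); origin at the centre of its underside
- tape_measure: Bystander: yellow tape measure, 34x121x66 (mm); origin at the centre of its underside
Things that resemble listed ones, but are neither listed nor needed, are in the scene too. There is more than one size of the plate; the one meant has the size given above.

How it is judged:
On the way, in this order (a step that is already met when the one before it is completed fails the run):
1. the red carton stands upright on the green mat, let go (horizontal distance between carton_center and mat below 0.045 m and height (world z) of carton_center below 0.049 m and angle between carton_center's own z axis and vertical below 0.1 rad and contact force between carton and the fingers below 0.1 N), for 0.2 s.
2. the mask plate has dropped over both pins and lies flat on the bed (z of plate_grip in the frame of nest below 0.034 m and x of plate_grip in the frame of nest between 0.024 and 0.032 m and y of plate_grip in the frame of nest between -0.004 and 0.004 m and angle between the x axis of plate_grip and the x axis of nest, either way round below 0.06 rad and angle between plate_grip's own z axis and vertical below 0.03 rad), for 0.2 s.
At the end, for the whole second after the job is handed in: Carton upright on the mat, within 45 mm of its centre; plate flat on the bed over both pins (2 mm in height, 4 mm in x and y, 0.06 rad); weight on its side, flat to 0.07 rad, lying on the plate with its centre 0 to 60 mm inside the fence-side edge; all at rest (all of step 2 and horizontal distance between carton_center and mat below 0.045 m and height (world z) of carton_center below 0.049 m and angle between carton_center's own z axis and vertical below 0.1 rad and angle between weight_center's own z axis and vertical between 1.5 and 1.64 rad and z of weight_center in the frame of nest between 0.024 and 0.034 m and x of weight_center in the frame of nest between -0.075 and -0.015 m and y of weight_center in the frame of nest between -0.045 and 0.045 m and contact force between weight and plate above 0.5 N and linear speed of each of plate, weight, carton below 0.02 m/s); the robot touches nothing.
It fails at once if the mask plate is lifted (handle more than 12 mm above its sliding height) (height (world z) of plate_grip above 0.067 m).
It fails at once if the weight is lifted (its centre more than 30 mm above where it began) (height (world z) of weight_center above 0.0905 m).
It fails at once if a bystander is moved more than 40 mm or knocked over (distance of any of torch, fitting, tape, red_tin, pen_pot, filter, cartridge, stapler, tape_measure from where it was at the start of the episode above 0.04 m or angle between any of torch, fitting, tape, red_tin, pen_pot, filter, cartridge, stapler, tape_measure's own z axis and vertical above 0.5 rad).
It also fails if it takes over 69 s, if anything falls off the work surface, if the arm or the gripper's body presses on something with over 40 N, if the wrist force passes 120 N, or if a joint passes its speed limit or range.

### The arm

A 6-joint arm with a two-finger parallel gripper is mounted at the origin on the work surface; the furniture and walls round the work are solid. World frame = base frame: x ahead of the robot, y to its left, z up, the work surface at z = 0. Lengths are in m, angles in rad, forces in N, time in s.
With the tool pointing down it reaches from about 0.3 to 0.775 m from the base axis. Payload 14.6 kg.
Tool frame: the origin (TCP) lies midway between the tips of the shut fingers; the grasp point (between the pads) lies 19 mm behind it (ctrl.pinch_z is the distance from the TCP to the grasp point, in m); z points along the fingers, y is the line along which they close (so a half turn about z gives the same grasp; the last joint's range is limited). The gripper opens to 94 mm and grips with 3 to 60 N. Pads are 16 mm wide; open, the fingers measure 119 mm over their backs; the gripper's body (75 mm by 177 mm) begins 78 mm behind the grasp point.
Start: joints at [1.279, 0.3, 1.521, -0, 1.321, -0.067], TCP at [0.123, 0.536, 0.205] pointing down, gripper open.
Joint ranges: [-3.03, 3.03], [-0.79, 2.21], [0.23, 2.52], [-1.04, 4.18], [0, 3.07], [-2.55, 2.55]. Speed limits (rad/s): [2.22, 2.22, 2.57, 3.14, 3.14, 3.14].

### API

Orientations are given as [roll, pitch, yaw] about the fixed x, y, z axes, in that order (R = Rz(yaw) Ry(pitch) Rx(roll)).
In Python, from station import ctrl gives the robot as it stands.
- The arm moves only by the tool jog_arm, never from a script. Its argument "motion" is a list of rows, each a list of 7 numbers: the shift along the tool's x, y, z in m, then the turn, a rotation vector about the tool's x, y, z in rad, then the opening, from -1 (shut) to 1 (fully open). In form: [[tx, ty, tz, rx, ry, rz, gripper], ...]. A call has 1 to 5 rows; each row shifts and turns the commanded pose from where the row before left it, along the tool's axes as they then stand; what a row does not reach is not made up. A row lasts 1/10 s, in which the tool goes at most 50 mm and 8.59 degrees, less where a joint would pass 70% of its speed; a pose out of reach is approached as far as the arm can. A call is refused whole if a number of a shift passes 0.05 or a number of a turn 0.15, either way. A call with a gripper value outside its range is refused whole. The fingers move at their own pace and stop on an object; "squeeze" is the grip in N (left out, the last holds). Time passes only in rows, so rows that do not move let the fingers close. It gives the time, the measured TCP pose, the force, the opening and the grip force at its end, in the units of the state.
- ctrl.get_obs(): the state, without advancing time (a new reading comes with each control period).
- ctrl.camera(name): name is "side" or "top" or "wrist"; returns the picture (420x560x3 uint8, red, green, blue); there is no depth.
- ctrl.camera_model(name): a dict with "intrinsics" (3x3 intrinsics, pixels), "rvec" (rotation vector, rad) and "tvec" (3), from world to camera coordinates, as OpenCV has them. Camera axes: x right, y down, z forward; pixel columns grow to the right and rows downward; lengths in m; the calibration is good to about 2 mm. A picture is of the moment at which its call begins: read the wrist's pose just before it. camera_model takes no time and is no camera call; for the wrist camera it gives the pose at the moment of the call.
- ctrl.hand_in(): hands the job in; it is judged then, once.
The state is a dict: "time_s": time; "qpos": joint angles; "joint_vel": joint speeds; "tau": joint torques, N m; "ee_pos": TCP position; "eef_rot": TCP orientation; "force": force on the tool from outside, world axes, zero at the start; "moment": the same for the moment, N m; "grip_width": finger opening in m; "grip_force": force on a finger pad.
Only numpy, scipy, OpenCV 4.12 (cv2) and the standard library are available. Lean on these libraries where they do the work, as an engineer would, in place of code of your own. Each camera call takes 0.05 s, during which the arm holds its last target. There are 200 camera calls.

## Working session

There is one attempt and no reset: what is moved stays moved. The work goes in short steps, Python scripts to look and compute and a tool call to move; the robot and the scene stay as the last step left them, time stands still between calls to the robot, and variables do not carry over. Pictures are saved under pics/ and viewed, at most 10 in all, crops included, and the job is handed in when it is done.

Besides the shell and the picture viewer there is one more tool, called in YAML: its name, and indented under it one key for each argument. jog_arm: Moves the arm, as the interface text tells. Its arguments: {"type":"object","properties":{"motion":{"type":"array"},"squeeze":{"type":"number"}},"required":["motion"]}

```bash
mkdir -p pics; ls; python3 - <<'E'
from station import ctrl
import cv2,numpy as np
for n in("top","side"):
    m=ctrl.camera_model(n);print(n,m)
    cv2.imwrite(f"pics/{n}0.png",cv2.resize(ctrl.camera(n)[:,:,::-1],(800,600),interpolation=cv2.INTER_CUBIC))
o=ctrl.get_obs();print(o['ee_pos'],o['eef_rot'],o['time_s'],ctrl.pinch_z)
E
```

```text
pics
top {'intrinsics': array([[476.97401695,   0.        , 277.01935977],
       [  0.        , 476.97401695, 206.8845981 ],
       [  0.        ,   0.        ,   1.        ]]), 'rvec': array([ 2.05934093, -1.49302286,  0.54581311]), 'tvec': array([-0.01387003,  0.48669702,  1.2607411 ])}
side {'intrinsics': array([[469.18304482,   0.        , 275.60836745],
       [  0.        , 469.18304482, 216.04451861],
       [  0.        ,   0.        ,   1.        ]]), 'rvec': array([ 0.4778034 , -2.5801998 ,  1.43417036]), 'tvec': array([0.54331673, 0.11460987, 1.77895055])}
[0.12253297 0.53594212 0.20493388] [-3.14056172e+00 -7.33110781e-05  2.91678917e+00] 0.1 0.0188
```

View pics/top0.png

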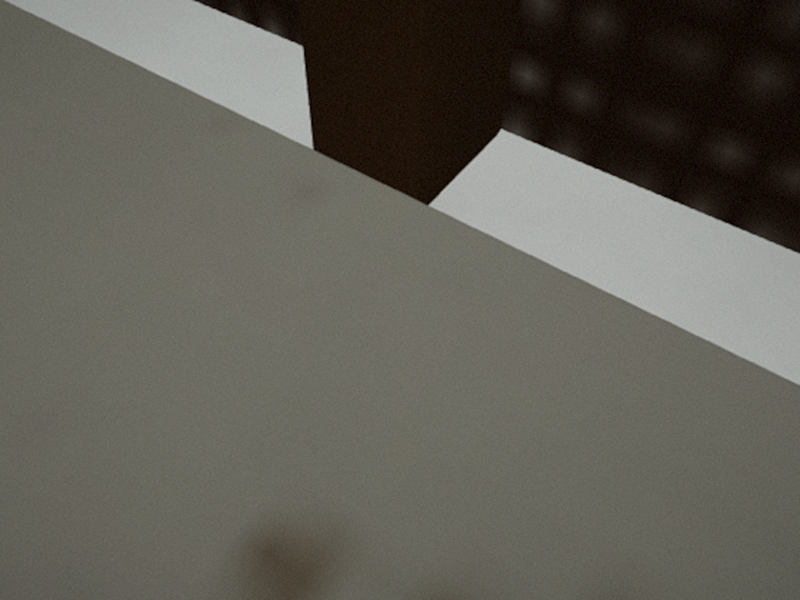

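View pics/side0.png

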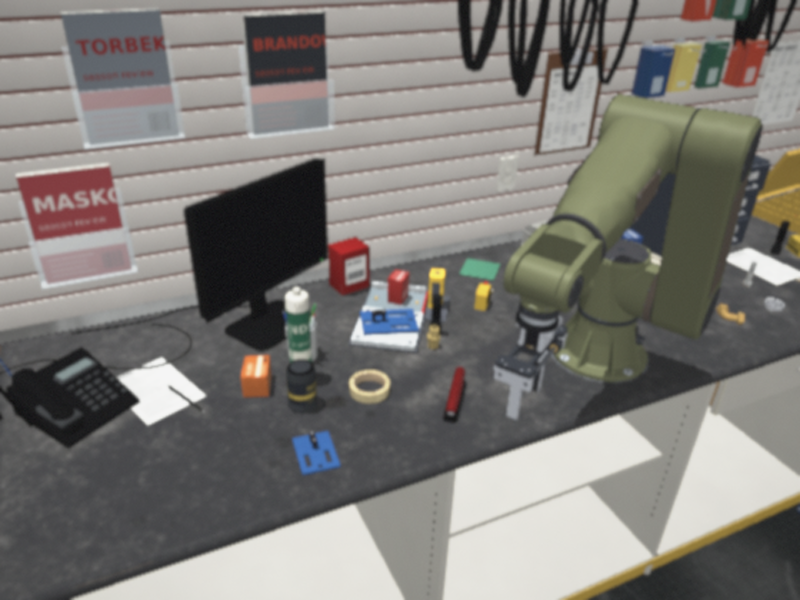

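The side view shows the fixture with the carton at (399,285), weight (436,283), torch (437,308), fitting (433,337), plate on the deck (390,321) and mat (480,268). The plate at (315,452) lies loose on the counter and looks like the smaller decoy. The top view shows only a grey surface and a dark post.

```bash
cat > h.py <<'E'
from station import ctrl
import cv2,numpy as np
def cam(n):
    m=ctrl.camera_model(n);R=cv2.Rodrigues(np.array(m['rvec']))[0];return np.array(m['intrinsics']),R,np.array(m['tvec']).ravel()
def ray(c,px,z):
    K,R,t=c;d=R.T@np.linalg.inv(K)@np.array([px[0],px[1],1.]);C=-R.T@t
    return C+d*(z-C[2])/d[2]
def proj(c,P):
    K,R,t=c;q=(np.atleast_2d(P)@R.T+t)@K.T;return q[:,:2]/q[:,2:]
def snap(n,f,crop=None,size=(800,600)):
    c=cam(n);im=ctrl.camera(n)[:,:,::-1]
    if crop:im=im[crop[1]:crop[3],crop[0]:crop[2]]
    cv2.imwrite('pics/'+f,cv2.resize(im,size,interpolation=cv2.INTER_CUBIC));return c
E
python3 - <<'E'
from h import *
for n in("top","side","wrist"):
    K,R,t=cam(n);print(n,(-R.T@t).round(3),R[2].round(3))
c=cam("side");s=1/1.42857
for nm,p,z in [("carton top",(399,275),.096),("weight top",(437,271),.113),("torch base",(437,320),0),("fitting",(433,346),0),("mat",(480,268),.003),("handle",(378,316),.055),("deckFR",(419,348),.023),("deckFL",(352,342),.023),("nestBL",(370,284),.02),("nestBR",(428,288),.02),("tin",(350,290),0),("yellow",(483,305),0),("decoy",(315,452),0)]:
    print(nm,ray(c,(p[0]*s,p[1]*s),z).round(3))
E
```

```text
top [-0.399 -0.125  1.285] [ 0.604  0.183 -0.776]
side [0.03  1.553 1.03 ] [ 0.282 -0.799 -0.531]
wrist [0.046 0.554 0.384] [ 0.266 -0.063 -0.962]
carton top [ 0.575 -0.027  0.096]
weight top [ 0.474 -0.061  0.113]
torch base [0.444 0.014 0.   ]
fitting [0.416 0.14  0.   ]
mat [ 0.405 -0.327  0.003]
handle [0.575 0.138 0.055]
deckFR [0.438 0.194 0.023]
deckFL [0.61  0.234 0.023]
nestBL [ 0.682 -0.069  0.02 ]
nestBR [ 0.513 -0.114  0.02 ]
tin [ 0.737 -0.045  0.   ]
yellow [ 0.342 -0.114  0.   ]
decoy [0.534 0.612 0.   ]
```

```bash
cat >> h.py <<'E'
from scipy.spatial.transform import Rotation as Ro
import math,json
def plan(pos,yaw,g,v=.04,w=.12,start=None):
    o=ctrl.get_obs();p,R=(np.array(o['ee_pos']),Ro.from_euler('xyz',o['eef_rot'])) if start is None else start
    T=Ro.from_euler('xyz',[np.pi,0,yaw]);rv=(R.inv()*T).as_rotvec();d=np.array(pos)-p
    n=max(1,math.ceil(max(np.linalg.norm(d)/v,np.linalg.norm(rv)/w)-1e-6));rows=[];P=p.copy();Q=R
    for i in range(1,n+1):
        s=np.round(Q.inv().apply(p+d*i/n-P),3);r=np.round(Q.inv().__mul__(R*Ro.from_rotvec(rv*i/n)).as_rotvec(),3)
        P=P+Q.apply(s);Q=Q*Ro.from_rotvec(r);rows.append(list(map(float,s+0))+list(map(float,r+0))+[g])
    for i in range(0,n,5):print(json.dumps(rows[i:i+5]))
    return P,Q
E
python3 - <<'E'
from h import *
plan((.53,.03,.36),1.8,1)
E
```

```text
[[-0.03, -0.024, -0.009, 0.0, 0.0, 0.066, 1], [-0.031, -0.021, -0.009, 0.0, 0.0, 0.065, 1], [-0.033, -0.02, -0.009, 0.0, 0.0, 0.066, 1], [-0.034, -0.017, -0.009, 0.0, 0.0, 0.066, 1], [-0.036, -0.015, -0.009, 0.0, 0.0, 0.065, 1]]
[[-0.036, -0.013, -0.01, 0.0, 0.0, 0.066, 1], [-0.036, -0.01, -0.009, 0.0, 0.0, 0.066, 1], [-0.038, -0.008, -0.009, 0.0, 0.0, 0.066, 1], [-0.038, -0.006, -0.009, 0.0, 0.0, 0.065, 1], [-0.038, -0.003, -0.009, 0.0, 0.0, 0.066, 1]]
[[-0.038, 0.0, -0.009, 0.0, 0.001, 0.066, 1], [-0.038, 0.002, -0.009, -0.001, 0.0, 0.065, 1], [-0.038, 0.005, -0.009, 0.0, 0.0, 0.066, 1], [-0.038, 0.007, -0.009, 0.0, 0.0, 0.066, 1], [-0.037, 0.009, -0.01, 0.0, 0.0, 0.065, 1]]
[[-0.036, 0.012, -0.009, 0.0, 0.0, 0.066, 1], [-0.035, 0.014, -0.009, 0.0, 0.0, 0.066, 1]]
```

jog_arm:
  motion:
    - [-0.03, -0.024, -0.009, 0, 0, 0.066, 1]
    - [-0.031, -0.021, -0.009, 0, 0, 0.065, 1]
    - [-0.033, -0.02, -0.009, 0, 0, 0.066, 1]
    - [-0.034, -0.017, -0.009, 0, 0, 0.066, 1]
    - [-0.036, -0.015, -0.009, 0, 0, 0.065, 1]

```text
time_s: 0.6
ee_pos: [0.2435, 0.3859, 0.2506]
eef_rot: [-3.141, -0.0, 2.586]
force: [0.8, -0.2, -0.6]
grip_width: 0.0943
grip_force: 0.0
```

jog_arm:
  motion:
    - [-0.036, -0.013, -0.01, 0, 0, 0.066, 1]
    - [-0.036, -0.01, -0.009, 0, 0, 0.066, 1]
    - [-0.038, -0.008, -0.009, 0, 0, 0.066, 1]
    - [-0.038, -0.006, -0.009, 0, 0, 0.065, 1]
    - [-0.038, -0.003, -0.009, 0, 0, 0.066, 1]

```text
time_s: 1.1
ee_pos: [0.3628, 0.2365, 0.2967]
eef_rot: [-3.141, -0.0, 2.257]
force: [0.2, 0.5, -0.1]
grip_width: 0.0941
grip_force: 0.0
```

jog_arm:
  motion:
    - [-0.038, 0, -0.009, 0, 0, 0.066, 1]
    - [-0.038, 0.002, -0.009, 0, 0, 0.065, 1]
    - [-0.038, 0.005, -0.009, 0, 0, 0.066, 1]
    - [-0.038, 0.007, -0.009, 0, 0, 0.066, 1]
    - [-0.037, 0.009, -0.01, 0, 0, 0.065, 1]

```text
time_s: 1.6
ee_pos: [0.4828, 0.0877, 0.3425]
eef_rot: [-3.141, -0.0, 1.929]
force: [1.1, 0.3, -0.2]
grip_width: 0.0939
grip_force: 0.0
```

jog_arm:
  motion:
    - [-0.036, 0.012, -0.009, 0, 0, 0.066, 1]
    - [-0.035, 0.014, -0.009, 0, 0, 0.066, 1]
    - [0, 0, 0, 0, 0, 0, 1]

```text
time_s: 1.9
ee_pos: [0.5314, 0.0274, 0.3602]
eef_rot: [-3.141, 0.0, 1.794]
force: [-0.4, 0.3, 0.2]
grip_width: 0.0939
grip_force: 0.0
```

```bash
python3 - <<'E'
from h import *
c=snap("wrist","w1.png");np.savez("w1.npz",K=c[0],R=c[1],t=c[2])
o=ctrl.get_obs();print(o['ee_pos'],o['eef_rot'],o['time_s'],o['force'])
E
```

```text
[0.53033213 0.02900984 0.35978112] [-3.14049823e+00 -2.33582192e-04  1.79723733e+00] 1.95 [ 0.09423862  0.17360437 -0.76350484]
```

View pics/w1.png

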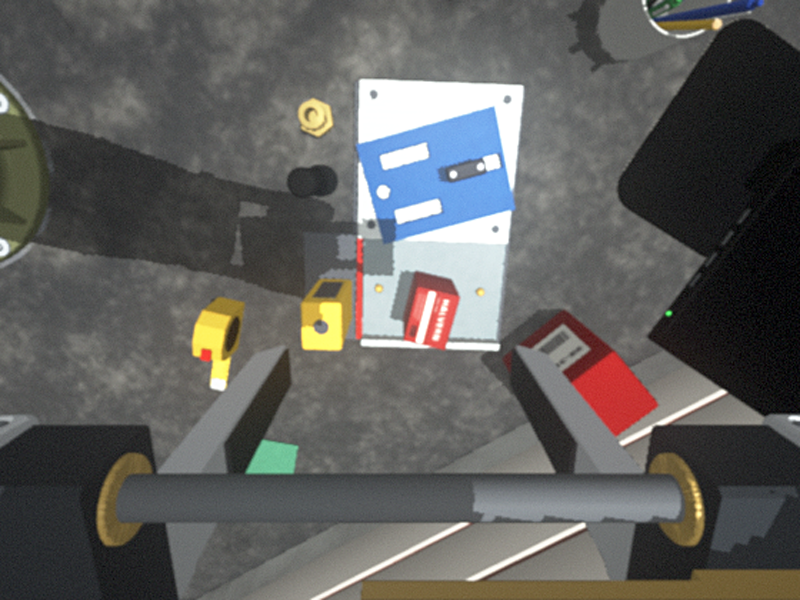

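The wrist view shows pins at (379,289) and (480,292), carton (432,310), weight (327,315), plate with handle (465,170), torch (312,181), fitting (315,117), yellow tape measure (218,335), and part of the mat (275,457). Now I'll enlarge it for the corners.

```bash
python3 - <<'E'
import cv2
im=cv2.imread('pics/w1.png')[75:360,290:530]
im=cv2.resize(im,None,fx=2.1,fy=2.1,interpolation=cv2.INTER_CUBIC);print(im.shape);cv2.imwrite('pics/w1c.png',im)
E
```

```text
(598, 504, 3)
```

View pics/w1c.png

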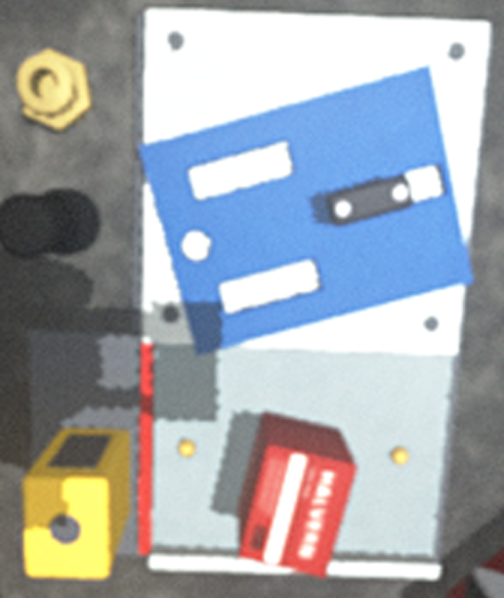

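```bash
cat > m.py <<'E'
from h import *
d=np.load("w1.npz");c=(d['K'],d['R'],d['t'])
f=lambda x,y,z:ray(c,((x/2.1+290)/1.42857,(y/2.1+75)/1.42857),z)
pr=lambda n,v:print(n,np.round(v,4))
pL,pR=f(187,448,.0215),f(400,456,.0215);n=(pL+pR)/2;a=np.arctan2(*(pR-pL)[1::-1]);pr("nest",n);print("yaw",a,"len",np.linalg.norm(pR-pL))
dk=[f(*q,.023) for q in((145,8),(491,20),(456,355))];print("deck yaws",np.arctan2(*(dk[1]-dk[0])[1::-1]),np.arctan2(*(dk[1]-dk[2])[1::-1])-np.pi/2)
Rn=np.array([[np.cos(a),np.sin(a)],[-np.sin(a),np.cos(a)]]);N=lambda p:Rn@(p[:2]-n[:2])
P=[f(*q,.031) for q in((140,147),(428,68),(472,282),(198,354))];pc=sum(P)/4
yw=[np.arctan2(*(v)[1::-1]) for v in(P[1]-P[0],P[2]-P[3])];print("plate",pc.round(4),N(pc).round(4),"yaw",yw,[np.linalg.norm(P[i]-P[i-1]).round(3) for i in range(4)])
h=f(196,245,.031);s=f(425,183,.031);print("hole yaw",np.arctan2(*(s-h)[1::-1]),np.linalg.norm(s-h),N(h),N(s))
g=f(370,200,.065);pr("handle",g);pr("handle nest",N(g))
C=[f(*q,.096) for q in((258,447),(355,465),(328,577),(240,558))];cc=sum(C)/4;pr("carton",cc);pr("nest",N(cc));print([np.arctan2(*(v)[1::-1]) for v in(C[1]-C[0],C[2]-C[3])],[np.linalg.norm(C[i]-C[i-1]).round(3) for i in range(4)])
b=(f(265,412,.016)+f(330,426,.016))/2;pr("base edge mid +30",b)
w=[f(*q,.113) for q in((25,474),(112,475),(110,578),(25,575))];wc=sum(w)/4;pr("weight",wc);pr("nest",N(wc));print([np.linalg.norm(w[i]-w[i-1]).round(3) for i in range(4)])
for nm,q,z in(("torch top",(28,225),.121),("torch base",(78,222),0.),("fitting",(50,85),.06)):pr(nm,f(*q,z));print(N(f(*q,z)))
E
python3 m.py
python3 - <<'E'
from h import *
c=cam("side")
im=ctrl.camera("side")[:,:,::-1].astype(int)
b,g,r=im[...,0],im[...,1],im[...,2]
M=((g>r+40)&(g>b+15)).astype('uint8');n,l,s,ce=cv2.connectedComponentsWithStats(M)
for i in range(1,n):
  if s[i][4]>60:
    cn=max(cv2.findContours((l==i).astype('uint8'),0,1)[0],key=cv2.contourArea)
    q=cv2.minAreaRect(cn);ap=cv2.approxPolyDP(cn,3,True)[:,0]
    print(s[i],ray(c,ce[i],.003).round(3),[ray(c,p,.003)[:2].round(3).tolist() for p in ap])
E
```

```text
nest [ 0.578  -0.0178  0.0215]
yaw 0.18459318263671862 len 0.11920857910755038
deck yaws 0.19135598157316994 0.18373664108603127
plate [0.5546 0.1075 0.031 ] [-0.      0.1275] yaw [np.float64(0.4756934272524285), np.float64(0.4805341912651251)] [np.float64(0.108), np.float64(0.147), np.float64(0.108), np.float64(0.148)]
hole yaw 0.4801674422549516 0.12061895013512561 [-0.05740682  0.11086282] [0.05798149 0.14599782]
handle [0.5786 0.121  0.065 ]
handle nest [0.026  0.1364]
carton [ 0.5769 -0.0295  0.096 ]
nest [-0.0033 -0.0113]
[np.float64(0.0344985844496994), np.float64(-0.0027570904135731547)] [np.float64(0.057), np.float64(0.047), np.float64(0.059), np.float64(0.045)]
base edge mid +30 [ 5.763e-01 -1.000e-04  1.600e-02]
weight [ 0.4719 -0.0546  0.113 ]
nest [-0.1111 -0.0166]
[np.float64(0.05), np.float64(0.04), np.float64(0.051), np.float64(0.041)]
torch top [0.4325 0.0774 0.121 ]
[-0.1255553   0.12027696]
torch base [0.4352 0.0768 0.    ]
[-0.12309494  0.11922534]
fitting [0.4202 0.138  0.06  ]
[-0.12656196  0.18213527]
[322 181  27  15 280] [ 0.406 -0.322  0.003] [[0.458, -0.28], [0.355, -0.273], [0.359, -0.373], [0.456, -0.376]]
```

```bash
python3 - <<'E'
from h import *
s=plan((.577,-.0295,.20),1.587,1);s=plan((.577,-.0295,.057),1.587,1,start=s)
E
```

```text
[[-0.014, 0.007, 0.032, 0.0, 0.0, 0.042, 1], [-0.013, 0.007, 0.032, 0.0, 0.0, 0.043, 1], [-0.013, 0.007, 0.032, -0.001, 0.0, 0.042, 1], [-0.013, 0.009, 0.032, 0.0, 0.0, 0.043, 1], [-0.013, 0.008, 0.032, 0.0, 0.0, 0.042, 1]]
[[0.0, 0.0, 0.036, 0.0, 0.0, 0.0, 1], [0.0, 0.0, 0.035, 0.0, 0.0, 0.0, 1], [0.0, 0.0, 0.036, 0.0, 0.0, 0.0, 1], [0.0, 0.0, 0.036, 0.0, 0.0, 0.0, 1]]
```

jog_arm:
  motion:
    - [-0.014, 0.007, 0.032, 0, 0, 0.042, 1]
    - [-0.013, 0.007, 0.032, 0, 0, 0.043, 1]
    - [-0.013, 0.007, 0.032, -0.001, 0, 0.042, 1]
    - [-0.013, 0.009, 0.032, 0, 0, 0.043, 1]
    - [-0.013, 0.008, 0.032, 0, 0, 0.042, 1]

```text
time_s: 2.5
ee_pos: [0.5765, -0.0287, 0.1992]
eef_rot: [3.141, -0.0, 1.588]
force: [0.5, -0.4, 1.0]
grip_width: 0.0938
grip_force: 0.0
```

jog_arm:
  motion:
    - [0, 0, 0.036, 0, 0, 0, 1]
    - [0, 0, 0.035, 0, 0, 0, 1]
    - [0, 0, 0.036, 0, 0, 0, 1]
    - [0, 0, 0.036, 0, 0, 0, 1]
    - [0, 0, 0, 0, 0, 0, 1]

```text
time_s: 3.0
ee_pos: [0.574, -0.0281, 0.0534]
eef_rot: [-3.135, -0.001, 1.59]
force: [0.0, -0.2, -0.5]
grip_width: 0.0942
grip_force: 0.0
```

jog_arm:
  motion:
    - [0, 0, 0, 0, 0, 0, -1]
    - [0, 0, 0, 0, 0, 0, -1]
    - [0, 0, 0, 0, 0, 0, -1]
    - [0, 0, 0, 0, 0, 0, -1]
    - [0, 0, 0, 0, 0, 0, -1]
  squeeze: 10

```text
time_s: 3.5
ee_pos: [0.5772, -0.0295, 0.0582]
eef_rot: [3.14, 0.0, 1.588]
force: [0.5, 0.5, -0.4]
grip_width: 0.0571
grip_force: 0.0
```

jog_arm:
  motion:
    - [0, 0, 0, 0, 0, 0, -1]
    - [0, 0, 0, 0, 0, 0, -1]
    - [0, 0, 0, 0, 0, 0, -1]
    - [0, 0, 0, 0, 0, 0, -1]

```text
time_s: 3.9
ee_pos: [0.577, -0.0296, 0.0576]
eef_rot: [3.141, -0.0, 1.588]
force: [-0.5, 0.6, 3.2]
grip_width: 0.0452
grip_force: 9.9
```

```bash
python3 - <<'E'
from h import *
print(ctrl.get_obs()['grip_width'])
s=plan((.577,-.0295,.20),1.587,-1);s=plan((.407,-.325,.2),2.356,-1,start=s,v=.035);s=plan((.407,-.325,.0465),2.356,-1,start=s,v=.032)
E
```

```text
0.045157179421737366
[[0.0, 0.0, -0.036, 0.0, 0.0, 0.0, -1], [0.0, 0.0, -0.035, 0.001, 0.0, 0.0, -1], [0.0, 0.0, -0.036, 0.0, 0.0, 0.001, -1], [0.0, 0.0, -0.035, 0.0, 0.0, 0.0, -1]]
[[-0.029, -0.017, 0.0, 0.0, 0.0, -0.077, -1], [-0.028, -0.02, 0.0, 0.0, 0.0, -0.077, -1], [-0.026, -0.022, 0.0, 0.0, 0.0, -0.077, -1], [-0.025, -0.024, 0.0, 0.0, 0.0, -0.077, -1], [-0.022, -0.025, 0.0, 0.0, 0.0, -0.077, -1]]
[[-0.021, -0.027, 0.0, 0.0, 0.0, -0.077, -1], [-0.018, -0.029, 0.0, 0.0, 0.0, -0.077, -1], [-0.017, -0.03, 0.0, 0.0, 0.0, -0.076, -1], [-0.013, -0.031, 0.0, 0.0, 0.0, -0.077, -1], [-0.012, -0.032, 0.0, 0.0, 0.0, -0.077, -1]]
[[0.0, 0.0, 0.031, 0.0, 0.0, 0.0, -1], [0.0, 0.0, 0.03, 0.0, 0.0, 0.0, -1], [0.0, 0.0, 0.031, 0.0, 0.0, 0.0, -1], [0.0, 0.0, 0.03, 0.0, 0.0, 0.0, -1], [0.0, 0.0, 0.031, 0.0, 0.0, 0.0, -1]]
```

jog_arm:
  motion:
    - [0, 0, -0.025, 0, 0, 0, -1]
    - [0, 0, -0.04, 0, 0, 0, -1]
    - [0, 0, -0.04, 0, 0, 0, -1]
    - [0, 0, -0.038, 0, 0, 0, -1]

```text
time_s: 4.3
ee_pos: [0.5766, -0.0295, 0.202]
eef_rot: [3.141, -0.0, 1.588]
force: [-0.1, -0.3, -0.5]
grip_width: 0.0454
grip_force: 9.9
```

jog_arm:
  motion:
    - [-0.029, -0.017, 0, 0, 0, -0.077, -1]
    - [-0.028, -0.02, 0, 0, 0, -0.077, -1]
    - [-0.026, -0.022, 0, 0, 0, -0.077, -1]
    - [-0.025, -0.024, 0, 0, 0, -0.077, -1]
    - [-0.022, -0.025, 0, 0, 0, -0.077, -1]

```text
time_s: 4.8
ee_pos: [0.4911, -0.1779, 0.2002]
eef_rot: [3.141, 0.0, 1.976]
force: [0.7, -0.8, -1.1]
grip_width: 0.0456
grip_force: 9.9
```

jog_arm:
  motion:
    - [-0.021, -0.027, 0, 0, 0, -0.077, -1]
    - [-0.018, -0.029, 0, 0, 0, -0.077, -1]
    - [-0.017, -0.03, 0, 0, 0, -0.076, -1]
    - [-0.013, -0.031, 0, 0, 0, -0.077, -1]
    - [-0.012, -0.032, 0, 0, 0, -0.077, -1]

```text
time_s: 5.3
ee_pos: [0.4067, -0.3261, 0.2002]
eef_rot: [3.141, 0.0, 2.36]
force: [-0.1, 0.7, -0.2]
grip_width: 0.0453
grip_force: 9.9
```

jog_arm:
  motion:
    - [0, 0, 0.035, 0, 0, 0, -1]
    - [0, 0, 0.035, 0, 0, 0, -1]
    - [0, 0, 0.03, 0, 0, 0, -1]
    - [0, 0, 0.025, 0, 0, 0, -1]
    - [0, 0, 0, 0, 0, 0, -1]

```text
time_s: 5.8
ee_pos: [0.4064, -0.3239, 0.0723]
eef_rot: [3.141, -0.005, 2.357]
force: [0.2, -0.3, -0.2]
grip_width: 0.0449
grip_force: 9.9
```

```bash
python3 - <<'E'
from h import *
o=ctrl.get_obs();print(o['ee_pos'],o['eef_rot'],o['force'],o['grip_width'])
c=snap("side","s1.png",(280,150,400,240));q=proj(c,[[.407,-.325,.003],[.407,-.325,.1]]);print(((q-[280,150])*6.667).round())
E
```

```text
[ 0.40639097 -0.32393114  0.07231267] [ 3.14100227 -0.00503571  2.35668121] [ 0.1502434  -0.3387019  -0.23268216] 0.04486455682363175
[[369. 251.]
 [382. 124.]]
```

View pics/s1.png

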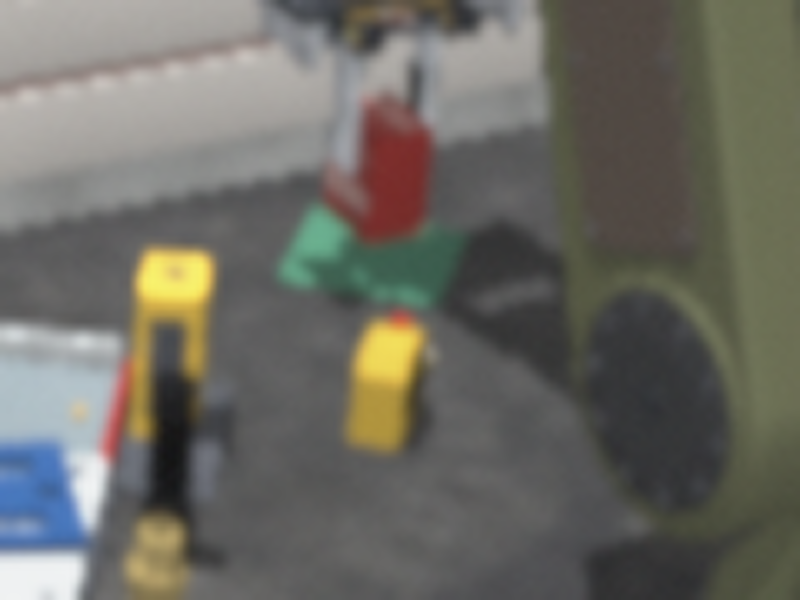

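The carton hangs upright over the mat at about (385,180) in the crop. I'll lower it about 27 mm and let go.

jog_arm:
  motion:
    - [0, 0, 0.012, 0, 0.005, 0, -1]
    - [0, 0, 0.01, 0, 0, 0, -1]
    - [0, 0, 0.004, 0, 0, 0, -1]
    - [0, 0, 0, 0, 0, 0, -1]
    - [0, 0, 0, 0, 0, 0, -1]

```text
time_s: 6.35
ee_pos: [0.4078, -0.3252, 0.0496]
eef_rot: [3.141, -0.004, 2.357]
force: [-0.4, -1.0, -1.2]
grip_width: 0.0451
grip_force: 9.9
```

jog_arm:
  motion:
    - [0, 0, 0, 0, 0, 0, 0.2]
    - [0, 0, 0, 0, 0, 0, 0.6]
    - [0, 0, 0, 0, 0, 0, 0.9]
    - [0, 0, 0, 0, 0, 0, 0.9]
    - [0, 0, 0, 0, 0, 0, 0.9]

```text
time_s: 6.85
ee_pos: [0.4077, -0.3251, 0.0493]
eef_rot: [3.141, -0.004, 2.357]
force: [0.1, -0.4, 0.6]
grip_width: 0.0818
grip_force: 0.0
```

```bash
python3 - <<'E'
from h import *
o=ctrl.get_obs();print(o['ee_pos'])
# handle above, at plate yaw .479; closing along plate y
psi=.479
s=plan((.407,-.325,.17),2.356,1)
for y in(.479,.479+np.pi):
  print("psi",y); plan((.5786,.121,.17),y,1,start=s)
E
```

```text
[ 0.40773529 -0.32508284  0.04934181]
[[0.0, 0.0, -0.03, 0.0, -0.001, 0.0, 1], [0.001, 0.0, -0.03, 0.0, -0.001, 0.0, 1], [0.0, 0.0, -0.03, 0.001, -0.001, 0.001, 1], [0.0, 0.0, -0.031, 0.0, -0.001, 0.0, 1]]
psi 0.479
[[0.012, 0.027, 0.0, 0.0, 0.0, 0.117, 1], [0.015, 0.026, 0.0, 0.0, 0.0, 0.118, 1], [0.019, 0.024, 0.0, 0.0, 0.0, 0.117, 1], [0.02, 0.021, 0.0, 0.0, 0.0, 0.117, 1], [0.023, 0.019, 0.0, 0.0, 0.0, 0.117, 1]]
[[0.026, 0.016, 0.0, 0.0, 0.0, 0.118, 1], [0.026, 0.013, 0.0, 0.0, 0.0, 0.117, 1], [0.029, 0.009, 0.0, 0.0, 0.0, 0.117, 1], [0.029, 0.007, 0.0, 0.0, 0.0, 0.118, 1], [0.03, 0.003, 0.0, 0.0, 0.0, 0.117, 1]]
[[0.029, -0.001, 0.0, 0.0, 0.0, 0.117, 1], [0.03, -0.004, 0.0, 0.0, 0.0, 0.118, 1], [0.029, -0.008, 0.0, 0.0, 0.0, 0.117, 1], [0.028, -0.01, 0.0, 0.0, 0.0, 0.117, 1], [0.026, -0.014, 0.0, 0.0, 0.0, 0.117, 1]]
[[0.024, -0.017, 0.0, 0.0, 0.0, 0.118, 1]]
psi 3.620592653589793
[[0.016, 0.036, 0.0, 0.0, 0.0, -0.105, 1], [0.012, 0.038, 0.0, 0.0, 0.0, -0.106, 1], [0.009, 0.039, 0.0, 0.0, 0.0, -0.105, 1], [0.004, 0.04, 0.0, 0.0, 0.0, -0.106, 1], [0.0, 0.039, 0.0, 0.0, 0.0, -0.105, 1]]
[[-0.005, 0.04, 0.0, 0.0, 0.0, -0.105, 1], [-0.008, 0.039, 0.0, 0.0, 0.0, -0.106, 1], [-0.013, 0.038, 0.0, 0.0, 0.0, -0.105, 1], [-0.016, 0.036, 0.0, 0.0, 0.0, -0.106, 1], [-0.02, 0.034, 0.0, 0.0, 0.0, -0.105, 1]]
[[-0.024, 0.032, 0.0, 0.0, 0.0, -0.105, 1], [-0.027, 0.03, 0.0, 0.0, 0.0, -0.106, 1]]
```

jog_arm:
  motion:
    - [0, 0, -0.02, 0, 0.004, 0, 1]
    - [0, 0, -0.03, 0, 0, 0, 1]
    - [0, 0, -0.035, 0, 0, 0, 1]
    - [0, 0, -0.036, 0, 0, 0, 1]

```text
time_s: 7.25
ee_pos: [0.4081, -0.3256, 0.1715]
eef_rot: [3.141, -0.009, 2.357]
force: [1.1, -0.1, -0.5]
grip_width: 0.0944
grip_force: 0.0
```

jog_arm:
  motion:
    - [0.016, 0.036, 0, 0, 0, -0.105, 1]
    - [0.012, 0.038, 0, 0, 0, -0.106, 1]
    - [0.009, 0.039, 0, 0, 0, -0.105, 1]
    - [0.004, 0.04, 0, 0, 0, -0.106, 1]
    - [0, 0.039, 0, 0, 0, -0.105, 1]

```text
time_s: 7.75
ee_pos: [0.4793, -0.1387, 0.1713]
eef_rot: [3.137, -0.007, 2.888]
force: [1.0, -0.5, -0.4]
grip_width: 0.0939
grip_force: 0.0
```

jog_arm:
  motion:
    - [-0.005, 0.04, 0, 0, 0, -0.105, 1]
    - [-0.008, 0.039, 0, 0, 0, -0.106, 1]
    - [-0.013, 0.038, 0, 0, 0, -0.105, 1]
    - [-0.016, 0.036, 0, 0, 0, -0.106, 1]
    - [-0.02, 0.034, 0, 0, 0, -0.105, 1]

```text
time_s: 8.25
ee_pos: [0.551, 0.0471, 0.172]
eef_rot: [3.134, -0.003, -2.868]
force: [0.4, -0.3, 0.2]
grip_width: 0.0941
grip_force: 0.0
```

jog_arm:
  motion:
    - [-0.024, 0.032, 0, 0, 0, -0.105, 1]
    - [-0.027, 0.03, 0, 0, 0, -0.106, 1]
    - [0, 0, 0, 0, 0, 0, 1]

```text
time_s: 8.55
ee_pos: [0.5799, 0.1242, 0.1718]
eef_rot: [3.133, -0.002, -2.654]
force: [-0.5, -0.2, 0.5]
grip_width: 0.0938
grip_force: 0.0
```

```bash
python3 - <<'E'
from h import *
exec(open('m.py').read().split('dk=')[0]);a=.186;n=np.array([.578,-.018])
Rn=np.array([[np.cos(a),np.sin(a)],[-np.sin(a),np.cos(a)]]);N=lambda p:Rn@(p[:2]-n)
for q in((505,357),(560,310),(658,402),(612,435)):
  for z in(0,.14):print(q,z,N(ray(c,(q[0]*.7,q[1]*.7),z)).round(3))
A=ctrl.camera("side")[:,:,::-1];B=ctrl.camera("wrist")[:,:,::-1]
A=cv2.resize(A[150:240,280:400],(400,300));B=cv2.resize(B,(800,600));B[:150,:200]=cv2.resize(A,(200,150));cv2.imwrite("pics/w2.png",B)
o=ctrl.get_obs();print(o['ee_pos'],o['eef_rot'])
cc=cam("wrist");np.savez("w2.npz",K=cc[0],R=cc[1],t=cc[2])
E
```

```text
nest [ 0.578  -0.0178  0.0215]
yaw 0.18459318263671862 len 0.11920857910755038
(505, 357) 0 [ 0.102 -0.09 ]
(505, 357) 0.14 [ 0.065 -0.032]
(560, 310) 0 [ 0.164 -0.025]
(560, 310) 0.14 [0.111 0.016]
(658, 402) 0 [ 0.31  -0.146]
(658, 402) 0.14 [ 0.219 -0.073]
(612, 435) 0 [ 0.257 -0.197]
(612, 435) 0.14 [ 0.18  -0.111]
[0.57922177 0.12083103 0.17182472] [ 3.13328926e+00 -2.51722256e-03 -2.66097404e+00]
```

View pics/w2.png

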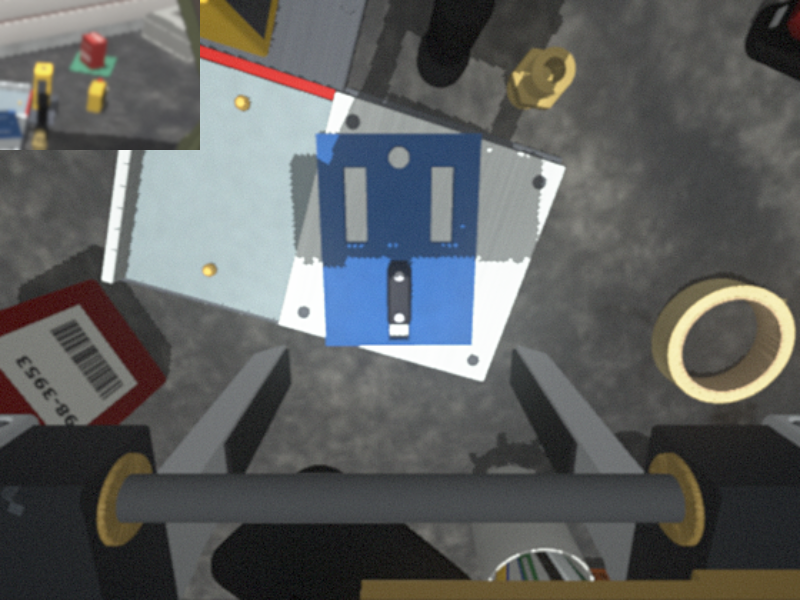

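```bash
python3 - <<'E'
from h import *
d=np.load("w2.npz");c=(d['K'],d['R'],d['t']);a=.186;n=np.array([.578,-.018])
Rn=np.array([[np.cos(a),np.sin(a)],[-np.sin(a),np.cos(a)]]);N=lambda p:Rn@(p[:2]-n)
f=lambda q,z:ray(c,(q[0]*.7,q[1]*.7),z)
for q in((92,280),(165,378)):print(q,"tin",N(f(q,.14)).round(3),N(f(q,0)).round(3))
for q in((399,292),):print("bar",f(q,.065),N(f(q,.065)))
P=[f(q,.031) for q in((317,135),(327,345),(472,345),(481,133))];pc=sum(P)/4
print("plate",pc,N(pc),[np.arctan2(*v[1::-1]) for v in(P[1]-P[0],P[2]-P[3])])
print("grip from plate",pc[:2]+.028*np.array([np.cos(.479),np.sin(.479)]))
pl,pr=f((242,102),.0215),f((209,270),.0215);print("pins",pl,pr,(pl+pr)/2,np.arctan2(*(pr-pl)[1::-1]))
h=f((399,158),.031);print("hole",h, N(h))
E
```

```text
(92, 280) tin [ 0.04  -0.011] [ 0.099 -0.094]
(165, 378) tin [0.081 0.029] [ 0.166 -0.026]
bar [0.57541629 0.11901367 0.065     ] [0.0227987  0.13512823]
plate [0.55337781 0.1080208  0.031     ] [-0.00089255  0.12840054] [np.float64(0.48167645603677633), np.float64(0.4833427175040272)]
grip from plate [0.57822659 0.12092577]
pins [ 0.51736415 -0.02906496  0.0215    ] [ 0.63477791 -0.00720144  0.0215    ] [ 0.57607103 -0.0181332   0.0215    ] 0.18410061865924682
hole [0.50085253 0.0804196  0.031     ] [-0.05761614  0.11098887]
```

```bash
python3 - <<'E'
from h import *
s=plan((.578,.121,.07),.481+np.pi,.3,v=.034);s=plan((.578,.121,.038),.481+np.pi,.3,v=.016,start=s)
E
```

```text
[[0.0, 0.0, 0.034, 0.003, -0.001, 0.0, 0.3], [0.001, 0.0, 0.034, 0.003, -0.001, 0.0, 0.3], [0.0, 0.0, 0.034, 0.002, -0.001, 0.0, 0.3]]
[[0.0, 0.0, 0.016, 0.0, 0.0, 0.0, 0.3], [0.0, 0.0, 0.016, 0.0, 0.0, 0.0, 0.3]]
```

jog_arm:
  motion:
    - [0, 0, 0.034, 0.003, -0.001, 0, 0.3]
    - [0.001, 0, 0.034, 0.003, -0.001, 0, 0.3]
    - [0, 0, 0.034, 0.002, -0.001, 0, 0.3]
    - [0, 0, 0.016, 0, 0, 0, 0.3]
    - [0, 0, 0.014, 0, 0, 0, 0.3]

```text
time_s: 9.15
ee_pos: [0.5778, 0.1191, 0.0392]
eef_rot: [3.141, 0.0, -2.664]
force: [0.3, -0.1, 1.2]
grip_width: 0.0618
grip_force: 0.0
```

jog_arm:
  motion:
    - [0, 0, 0, 0, 0, 0, 0.3]
    - [0, 0, 0, 0, 0, 0, 0.3]
    - [0, 0, 0, 0, 0, 0, 0.3]

```text
time_s: 9.45
ee_pos: [0.5789, 0.1203, 0.0415]
eef_rot: [-3.141, 0.003, -2.662]
force: [0.7, 0.7, 0.0]
grip_width: 0.0613
grip_force: 0.0
```

jog_arm:
  motion:
    - [0, 0, 0, 0, 0, 0, -1]
    - [0, 0, 0, 0, 0, 0, -1]
    - [0, 0, 0, 0, 0, 0, -1]
    - [0, 0, 0, 0, 0, 0, -1]
    - [0, 0, 0, 0, 0, 0, -1]
  squeeze: 12

```text
time_s: 9.95
ee_pos: [0.5783, 0.1205, 0.0403]
eef_rot: [3.141, 0.001, -2.661]
force: [0.1, -0.5, -0.5]
grip_width: 0.0248
grip_force: 0.0
```

jog_arm:
  motion:
    - [0, 0, 0, 0, 0, 0, -1]
    - [0, 0, 0, 0, 0, 0, -1]
    - [0, 0, 0, 0, 0, 0, -1]
    - [0, 0, 0, 0, 0, 0, -1]
    - [0, 0, 0, 0, 0, 0, -1]

```text
time_s: 10.45
ee_pos: [0.5782, 0.1205, 0.0402]
eef_rot: [3.141, 0.001, -2.661]
force: [-0.9, 0.8, 0.1]
grip_width: 0.016
grip_force: 12.0
```

```bash
python3 - <<'E'
from h import *
o=ctrl.get_obs();print(o['ee_pos'],o['eef_rot'])
a=.186;n=np.array([.577,-.018]);ex=np.array([np.cos(a),np.sin(a)]);ey=np.array([-ex[1],ex[0]])
z=o['ee_pos'][2];t=lambda x,y:(*(n+x*ex+y*ey),z)
s=plan(t(.028,.135),a+np.pi,-1,v=.012,w=.05)
s=plan(t(.028,.01),a+np.pi,-1,v=.015,start=s);print(s[0])
E
```

```text
[0.57822586 0.12050881 0.04024046] [ 3.14127047e+00  1.21593634e-03 -2.66140635e+00]
[[0.0, 0.0, 0.0, 0.0, 0.0, 0.049, -1], [0.0, 0.0, 0.0, 0.0, 0.0, 0.049, -1], [0.0, -0.001, 0.0, 0.0, 0.001, 0.049, -1], [-0.001, 0.0, 0.0, 0.0, 0.0, 0.049, -1], [0.0, 0.0, 0.0, 0.0, 0.0, 0.049, -1]]
[[0.0, 0.0, 0.0, 0.0, 0.0, 0.049, -1]]
[[0.0, -0.014, 0.0, 0.0, 0.0, 0.0, -1], [0.0, -0.014, 0.0, 0.0, 0.0, 0.0, -1], [0.0, -0.014, 0.0, 0.0, 0.0, 0.0, -1], [0.0, -0.014, 0.0, 0.0, 0.0, 0.0, -1], [0.0, -0.013, 0.0, 0.0, 0.0, 0.0, -1]]
[[0.0, -0.014, 0.0, 0.0, 0.0, 0.0, -1], [0.0, -0.014, 0.0, 0.0, 0.0, 0.0, -1], [0.0, -0.014, 0.0, 0.0, 0.0, 0.0, -1], [0.0, -0.014, 0.0, 0.0, 0.0, 0.0, -1]]
[ 0.60268293 -0.00293163  0.04017891]
```

jog_arm:
  motion:
    - [0, 0, 0, 0, 0, 0.049, -1]
    - [0, 0, 0, 0, 0, 0.049, -1]
    - [0, -0.001, 0, 0, 0.001, 0.049, -1]
    - [-0.001, 0, 0, 0, 0, 0.049, -1]
    - [0, 0, 0, 0, 0, 0.049, -1]

```text
time_s: 10.95
ee_pos: [0.5797, 0.1196, 0.0402]
eef_rot: [-3.142, 0.0, -2.908]
force: [0.9, -1.5, -0.5]
grip_width: 0.016
grip_force: 12.0
```

jog_arm:
  motion:
    - [0, 0, 0, 0, 0, 0.049, -1]
    - [0, -0.008, 0, 0, 0, 0, -1]
    - [0, -0.014, 0, 0, 0, 0, -1]
    - [0, -0.014, 0, 0, 0, 0, -1]
    - [0, -0.014, 0, 0, 0, 0, -1]

```text
time_s: 11.45
ee_pos: [0.5891, 0.0693, 0.0402]
eef_rot: [3.141, 0.0, -2.955]
force: [-0.6, 3.3, 0.5]
grip_width: 0.0159
grip_force: 12.0
```

jog_arm:
  motion:
    - [0, -0.014, 0, 0, 0, 0, -1]
    - [0, -0.014, 0, 0, 0, 0, -1]
    - [0, -0.014, 0, 0, 0, 0, -1]
    - [0, -0.014, 0, 0, 0, 0, -1]
    - [0, -0.008, 0, 0, 0, 0, -1]

```text
time_s: 11.95
ee_pos: [0.6008, 0.0063, 0.04]
eef_rot: [3.141, -0.0, -2.956]
force: [-0.5, 1.7, -1.3]
grip_width: 0.0161
grip_force: 12.0
```

jog_arm:
  motion:
    - [0, 0, 0, 0, 0, 0, -1]
    - [0, 0, 0, 0, 0, 0, -1]
    - [0, 0, 0, 0, 0, 0, -1]

```text
time_s: 12.25
ee_pos: [0.6007, 0.008, 0.0402]
eef_rot: [3.142, 0.0, -2.955]
force: [0.5, -2.2, -0.7]
grip_width: 0.0161
grip_force: 12.0
```

```bash
python3 - <<'E'
from h import *
c=cam("wrist");np.savez("w3.npz",K=c[0],R=c[1],t=c[2]);snap("wrist","w3.png")
o=ctrl.get_obs();print(o['ee_pos'],o['eef_rot'],o['force'],o['grip_width'])
E
```

```text
[0.60062608 0.00809253 0.04017748] [ 3.14141293e+00  9.43445748e-05 -2.95481944e+00] [ 0.21878918 -2.22334269 -0.73286938] 0.01583918843303268
```

View pics/w3.png

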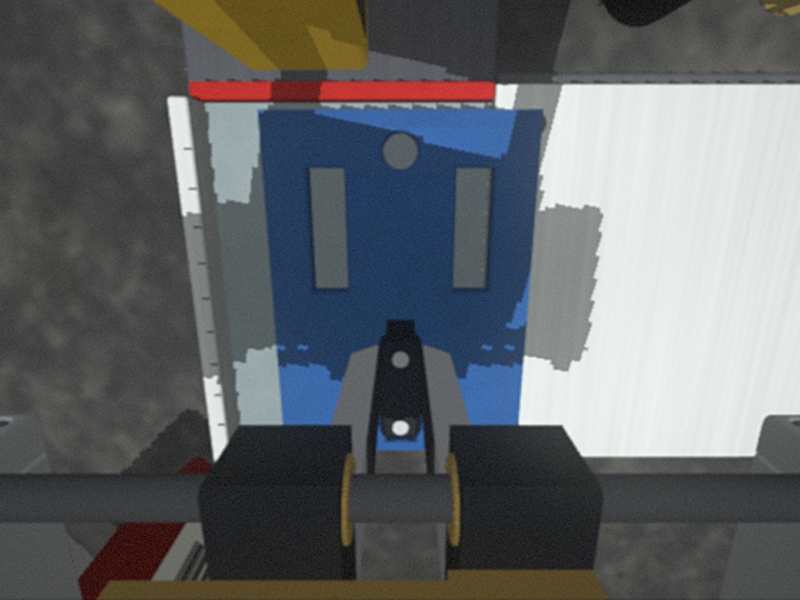

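```bash
python3 - <<'E'
from h import *
d=np.load("w3.npz");c=(d['K'],d['R'],d['t']);a=.186;n=np.array([.577,-.018])
Rn=np.array([[np.cos(a),np.sin(a)],[-np.sin(a),np.cos(a)]]);N=lambda p:(Rn@(p[:2]-n)).round(4)
f=lambda q,z:ray(c,(q[0]*.7,q[1]*.7),z)
print("hole",N(f((400,151),.031)));h=[N(f(q,.031)) for q in((260,111),(545,111),(519,425),(283,425))];print(h)
print("fence outer",N(f((190,82),.0225)),N(f((495,82),.0225)),"inner",N(f((190,101),.0225)),N(f((495,101),.0225)))
print("stop",N(f((190,97),.034)),N(f((222,400),.034)))
o=ctrl.get_obs();print("tcp",N(o['ee_pos']))
E
```

```text
hole [-0.0587  0.0213]
[array([-0.0733, -0.0324]), array([-0.0733,  0.0769]), array([0.0624, 0.0767]), array([ 0.0625, -0.033 ])]
fence outer [-0.0849 -0.0616] [-0.0849  0.0588] inner [-0.078  -0.0625] [-0.078   0.0592]
stop [-0.0778 -0.0574] [ 0.048  -0.0587]
tcp [0.028  0.0213]
```

jog_arm:
  motion:
    - [0, -0.008, 0, 0, 0, 0, -1]
    - [0, -0.007, 0, 0, 0, 0, -1]
    - [0, -0.004, 0.001, 0, 0, 0, -1]
    - [0, 0, 0.001, 0, 0, 0, -1]
    - [0, 0, 0, 0, 0, 0, -1]

```text
time_s: 12.8
ee_pos: [0.604, -0.011, 0.0377]
eef_rot: [3.141, -0.001, -2.956]
force: [-0.4, -0.4, -4.0]
grip_width: 0.0154
grip_force: 12.0
```

jog_arm:
  motion:
    - [0, -0.001, 0.001, 0, 0, 0, -1]
    - [0, -0.001, 0, 0, 0, 0, -1]
    - [0, 0, 0, 0, 0, 0, -1]

```text
time_s: 13.1
ee_pos: [0.6045, -0.0128, 0.0371]
eef_rot: [3.141, 0.0, -2.955]
force: [0.8, -0.7, -4.7]
grip_width: 0.016
grip_force: 12.0
```

jog_arm:
  motion:
    - [0, 0, 0.001, 0, 0, 0, -1]
    - [0, 0, 0.001, 0, 0, 0, -1]
    - [0, 0, 0.001, 0, 0, 0, -1]
    - [0, 0, 0, 0, 0, 0, -1]

```text
time_s: 13.5
ee_pos: [0.6047, -0.0128, 0.0343]
eef_rot: [3.141, 0.0, -2.955]
force: [0.5, 1.2, -1.4]
grip_width: 0.0158
grip_force: 12.0
```

jog_arm:
  motion:
    - [0, 0, 0.001, 0, 0, 0, -1]
    - [0, 0, 0, 0, 0, 0, -1]
    - [0, 0, 0, 0, 0, 0, -1]

```text
time_s: 13.8
ee_pos: [0.6047, -0.0128, 0.0333]
eef_rot: [3.141, 0.001, -2.955]
force: [1.9, 0.6, -1.6]
grip_width: 0.016
grip_force: 12.0
```

jog_arm:
  motion:
    - [0, 0, 0, 0, 0, 0, -0.3]
    - [0, 0, 0, 0, 0, 0, -0.1]
    - [0, 0, 0, 0, 0, 0, 0]
    - [0, 0, 0, 0, 0, 0, 0]
    - [0, 0, 0, 0, 0, 0, 0]

```text
time_s: 14.3
ee_pos: [0.6045, -0.0128, 0.0332]
eef_rot: [3.141, 0.0, -2.955]
force: [-0.1, 0.4, -0.1]
grip_width: 0.0466
grip_force: 0.0
```

jog_arm:
  motion:
    - [0, 0, -0.015, 0, 0, 0, 0]
    - [0, 0, -0.03, 0, 0, 0, 0]
    - [0, 0, -0.04, 0, 0, 0, 0]
    - [0, 0, -0.04, 0, 0, 0, 0]
    - [0, 0, -0.02, 0, 0, 0, 0]

```text
time_s: 14.8
ee_pos: [0.6054, -0.013, 0.1833]
eef_rot: [-3.141, 0.005, -2.955]
force: [0.2, -0.6, -0.3]
grip_width: 0.0468
grip_force: 0.0
```

jog_arm:
  motion:
    - [-0.01, 0.01, -0.02, 0, 0, 0, -1]
    - [0, 0, 0, 0, 0, 0, -1]
    - [0, 0, 0, 0, 0, 0, -1]

```text
time_s: 15.1
ee_pos: [0.6123, -0.0012, 0.1981]
eef_rot: [3.141, 0.0, -2.955]
force: [-1.3, 1.0, -0.3]
grip_width: 0.0262
grip_force: 0.0
```

```bash
python3 - <<'E'
from h import *
c=cam("wrist");np.savez("w4.npz",K=c[0],R=c[1],t=c[2]);snap("wrist","w4.png")
o=ctrl.get_obs();print(o['ee_pos'],o['eef_rot'],o['force'],o['grip_width'])
E
```

```text
[ 0.61192641 -0.00140245  0.19726819] [ 3.14092198e+00 -1.25666519e-03 -2.95528467e+00] [-0.10302493 -0.12114306 -0.86057411] 0.022312947724607336
```

View pics/w4.png

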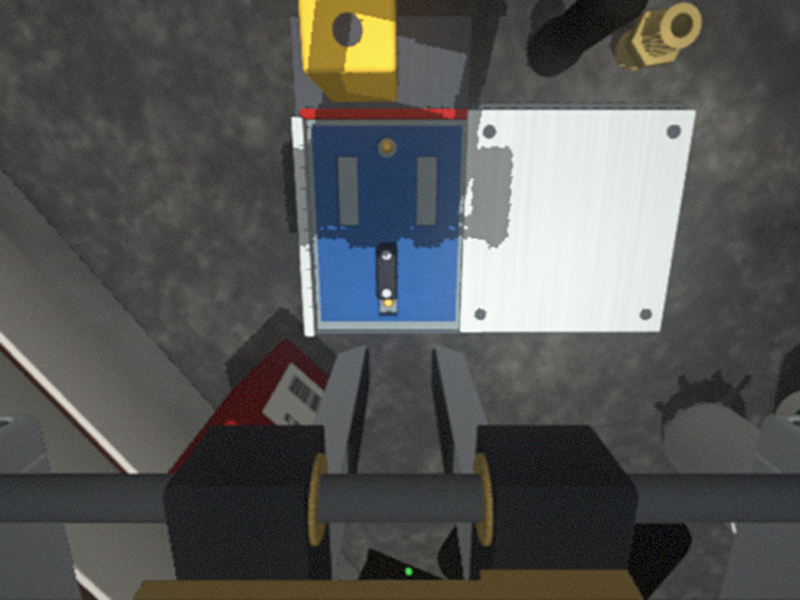

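Both pins show through the plate's holes, at (387,148) and (387,302), so it is seated. Next is the weight at (347,30), which I'll push from its -x side.

```bash
python3 - <<'E'
from h import *
d=np.load("w4.npz");c=(d['K'],d['R'],d['t']);a=.186;n=np.array([.577,-.018]);ex=np.array([np.cos(a),np.sin(a)]);ey=np.array([-ex[1],ex[0]])
Rn=np.array([ex,ey]);N=lambda p:(Rn@(p[:2]-n)).round(4)
f=lambda q,z:ray(c,(q[0]*.7,q[1]*.7),z)
print("w",N(f((347,30),.113)),"front top edge",N(f((303,72),.113)),N(f((397,70),.113)))
print("plate",[N(f(q,.024)) for q in((312,123),(464,124),(460,323),(318,323))])
t=lambda x,z:(*(n+x*ex-.0166*ey),z)
s=plan(t(-.165,.2),a+np.pi,-1);s=plan(t(-.165,.098),a+np.pi,-1,start=s,v=.035);s=plan(t(-.141,.098),a+np.pi,-1,start=s,v=.008)
E
```

```text
w [-0.1114 -0.0173] front top edge [-0.0917 -0.0411] [-0.0927  0.0085]
plate [array([-0.0751, -0.0538]), array([-0.0745,  0.0564]), array([0.0776, 0.0591]), array([ 0.0777, -0.0569])]
[[0.034, -0.004, 0.0, 0.0, 0.0, 0.0, -1], [0.033, -0.005, -0.001, 0.0, 0.0, 0.0, -1], [0.034, -0.004, 0.0, 0.0, -0.001, 0.0, -1], [0.034, -0.005, -0.001, 0.0, 0.0, 0.0, -1], [0.034, -0.004, 0.0, 0.001, 0.0, 0.0, -1]]
[[0.033, -0.004, -0.001, 0.0, 0.0, 0.0, -1]]
[[0.0, 0.0, 0.034, 0.0, 0.0, 0.0, -1], [0.0, 0.0, 0.034, 0.0, 0.0, 0.0, -1], [0.0, 0.0, 0.034, 0.0, 0.0, 0.0, -1]]
[[-0.008, 0.0, 0.0, 0.0, 0.0, 0.0, -1], [-0.008, 0.0, 0.0, 0.0, 0.0, 0.0, -1], [-0.008, 0.0, 0.0, 0.0, 0.0, 0.0, -1]]
```

jog_arm:
  motion:
    - [0.034, -0.004, 0, 0, 0, 0, -1]
    - [0.034, -0.005, 0, 0, 0, 0, -1]
    - [0.034, -0.004, 0, 0, 0, 0, -1]
    - [0.034, -0.005, 0, 0, 0, 0, -1]
    - [0.034, -0.004, 0, 0, 0, 0, -1]

```text
time_s: 15.65
ee_pos: [0.4474, -0.0548, 0.1969]
eef_rot: [3.141, -0.002, -2.956]
force: [1.1, 1.0, 0.3]
grip_width: 0.0004
grip_force: 0.0
```

jog_arm:
  motion:
    - [0.033, -0.004, -0.003, 0, 0, 0, -1]
    - [0, 0, 0, 0, 0, 0, -1]
    - [0, 0, 0.034, 0, 0, 0, -1]
    - [0, 0, 0.034, 0, 0, 0, -1]
    - [0, 0, 0.034, 0, 0, 0, -1]

```text
time_s: 16.15
ee_pos: [0.4176, -0.0643, 0.0973]
eef_rot: [3.141, -0.0, -2.956]
force: [0.8, -0.3, -0.3]
grip_width: 0.0008
grip_force: 0.0
```

jog_arm:
  motion:
    - [-0.008, 0, 0, 0, 0, 0, -1]
    - [-0.008, 0, 0, 0, 0, 0, -1]
    - [-0.006, 0, 0, 0, 0, 0, -1]
    - [-0.004, 0, 0, 0, 0, 0, -1]
    - [0, 0, 0, 0, 0, 0, -1]

```text
time_s: 16.65
ee_pos: [0.4442, -0.0594, 0.0999]
eef_rot: [-3.141, 0.001, -2.955]
force: [-1.1, -0.5, 0.9]
grip_width: 0.0008
grip_force: 0.7
```

```bash
cat > w.py <<'E'
from h import *
a=.186;n=np.array([.577,-.018]);ex=np.array([np.cos(a),np.sin(a)]);ey=np.array([-ex[1],ex[0]])
o=ctrl.get_obs();p=o['ee_pos'];print("nest",(np.array([ex,ey])@(p[:2]-n)).round(4),p[2].round(4),o['eef_rot'],o['force'].round(1),o['time_s'],o['grip_width'])
E
python3 w.py
```

```text
nest [-0.1382 -0.0162] 0.0999 [-3.14143460e+00  1.27398769e-03 -2.95507383e+00] [-1.1 -0.5  0.9] 16.65 0.0007562890568500109
```

jog_arm:
  motion:
    - [-0.004, 0, 0, 0, 0, 0, -1]
    - [-0.004, 0, 0, 0, 0, 0, -1]
    - [-0.004, 0, 0, 0, 0, 0, -1]
    - [-0.004, 0, 0, 0, 0, 0, -1]
    - [-0.004, 0, 0, 0, 0, 0, -1]

```text
time_s: 17.15
ee_pos: [0.4634, -0.0557, 0.0992]
eef_rot: [3.141, 0.0, -2.955]
force: [-0.9, -0.4, 1.0]
grip_width: 0.0006
grip_force: 0.3
```

jog_arm:
  motion:
    - [-0.003, 0, 0, 0, 0, 0, -1]
    - [-0.003, 0, 0, 0, 0, 0, -1]
    - [-0.003, 0, 0, 0, 0, 0, -1]
    - [0, 0, 0, 0, 0, 0, -1]

```text
time_s: 17.55
ee_pos: [0.4722, -0.0541, 0.0991]
eef_rot: [3.141, 0.0, -2.955]
force: [-0.1, 0.1, -0.0]
grip_width: 0.0004
grip_force: 0.0
```

```bash
python3 - <<'E'
exec(open('w.py').read())
A=ctrl.camera("side")[:,:,::-1][170:245,230:330];B=ctrl.camera("wrist")[:,:,::-1]
cv2.imwrite("pics/w5.png",np.hstack([cv2.resize(A,(400,300),interpolation=cv2.INTER_CUBIC),cv2.resize(B,(400,300))]))
E
```

```text
nest [-0.1097 -0.0161] 0.0991 [ 3.14119491e+00  2.26431639e-04 -2.95533595e+00] [-0.1  0.1 -0. ] 17.55 0.0003894925507848492
```

View pics/w5.png

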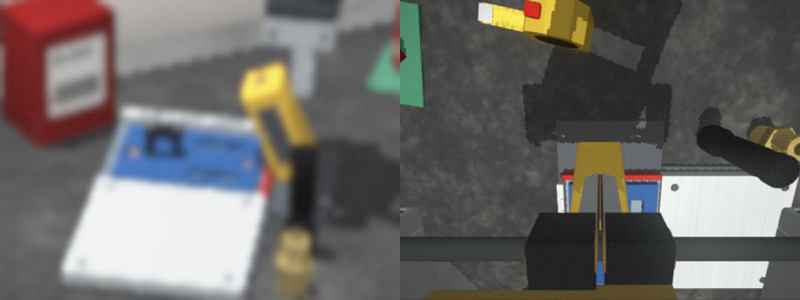

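The weight leans over the fence at about 25° (side crop, 275,120). I'll keep pushing slowly.

jog_arm:
  motion:
    - [-0.003, 0, 0, 0, 0, 0, -1]
    - [-0.003, 0, 0, 0, 0, 0, -1]
    - [-0.002, 0, 0, 0, 0, 0, -1]
    - [0, 0, 0, 0, 0, 0, -1]
    - [0, 0, 0, 0, 0, 0, -1]

```text
time_s: 18.15
ee_pos: [0.4798, -0.0526, 0.0991]
eef_rot: [3.141, 0.0, -2.955]
force: [0.8, 0.1, -0.4]
grip_width: 0.0004
grip_force: 0.0
```

jog_arm:
  motion:
    - [-0.002, 0, 0, 0, 0, 0, -1]
    - [0, 0, 0, 0, 0, 0, -1]
    - [0, 0, 0, 0, 0, 0, -1]
    - [0, 0, 0, 0, 0, 0, -1]
    - [0, 0, 0, 0, 0, 0, -1]

```text
time_s: 18.65
ee_pos: [0.4817, -0.0523, 0.0992]
eef_rot: [3.141, 0.0, -2.955]
force: [-0.2, 1.0, -0.8]
grip_width: 0.0006
grip_force: 0.0
```

```bash
python3 - <<'E'
exec(open('w.py').read())
A=ctrl.camera("side")[:,:,::-1][150:255,210:350];cv2.imwrite("pics/s6.png",cv2.resize(A,(800,600),interpolation=cv2.INTER_CUBIC))
E
```

```text
nest [-0.1    -0.0161] 0.0992 [ 3.14119785e+00  1.22467365e-04 -2.95537813e+00] [-0.2  1.  -0.8] 18.65 0.0005772501393716971
```

View pics/s6.png

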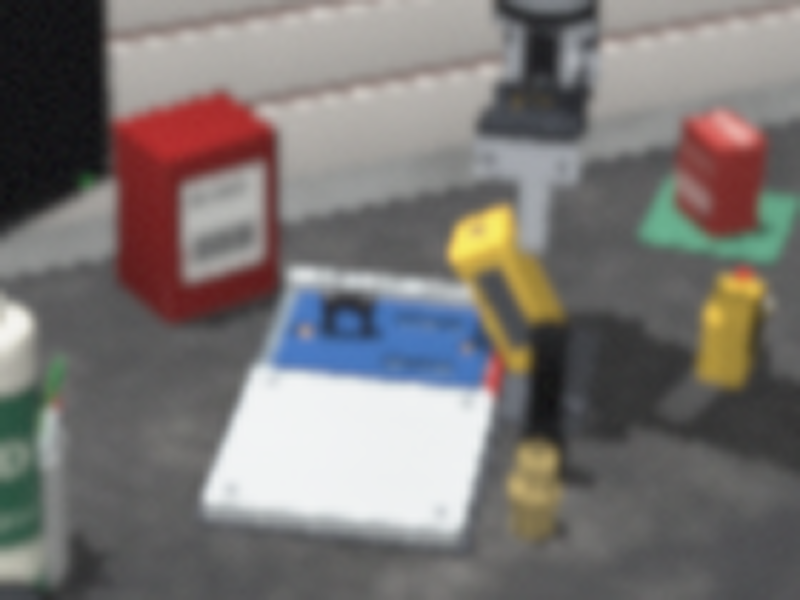

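The weight leans at about 30°, near its balance, and the carton stands upright on the mat. That was my tenth and last view, so I'll check by image code from here.

jog_arm:
  motion:
    - [-0.002, 0, 0, 0, 0, 0, -1]
    - [-0.002, 0, 0, 0, 0, 0, -1]
    - [-0.002, 0, 0, 0, 0, 0, -1]
    - [0, 0, 0, 0, 0, 0, -1]
    - [0, 0, 0, 0, 0, 0, -1]

```text
time_s: 19.2
ee_pos: [0.4876, -0.0511, 0.0991]
eef_rot: [3.141, -0.0, -2.955]
force: [-0.4, -0.0, -1.3]
grip_width: 0.0005
grip_force: 0.0
```

```bash
cat > y.py <<'E'
exec(open('w.py').read())
B=[.107,0,0]
def box(x0,x1,y0,y1,z0,z1):return np.array([[*(n+x*ex+y*ey),z] for x in(x0,x1) for y in(y0,y1) for z in(z0,z1)])
c=cam("side");im=ctrl.camera("side");h=cv2.cvtColor(im,cv2.COLOR_RGB2HSV)
m=((h[...,0]>18)&(h[...,0]<35)&(h[...,1]>140)&(h[...,2]>60)).astype('uint8')
k,l,s,ce=cv2.connectedComponentsWithStats(m)
for i in range(1,k):
    if s[i][4]>25 and 250<ce[i][0]<360 and 170<ce[i][1]<260:print("yellow",s[i],ce[i].round(1))
for nm,b in(("lying",box(-.1005,.0045,-.042,.008,.024,.064)),("standing",box(-.131,-.091,-.042,.008,.008,.113))):
    q=proj(c,b);print(nm,q.min(0).round(),q.max(0).round())
E
python3 y.py
```

```text
nest [-0.094 -0.016] 0.0991 [ 3.14115495e+00 -3.53095781e-06 -2.95531412e+00] [-0.4 -0.  -1.3] 19.2 0.0004649024346027117
yellow [281 196  25  16 198] [292.9 201.5]
yellow [333 199  10  18 139] [337.3 207.4]
lying [276. 195.] [304. 212.]
standing [299. 187.] [312. 216.]
```

The weight has fallen, and its box in the image matches the predicted lying pose. I'll retreat upwards and check it from above.

jog_arm:
  motion:
    - [0.01, 0, -0.03, 0, 0, 0, -1]
    - [0.01, 0, -0.04, 0, 0, 0, -1]
    - [0, 0, -0.04, 0, 0, 0, -1]
    - [0, 0, -0.04, 0, 0, 0, -1]
    - [0, 0, -0.03, 0, 0, 0, -1]

```text
time_s: 19.75
ee_pos: [0.468, -0.055, 0.2819]
eef_rot: [-3.141, 0.002, -2.955]
force: [0.5, -0.1, -0.1]
grip_width: 0.0005
grip_force: 0.0
```

jog_arm:
  motion:
    - [-0.04, 0, 0, 0, 0, 0, -1]
    - [-0.04, 0, 0, 0, 0, 0, -1]
    - [-0.04, 0, 0, 0, 0, 0, -1]
    - [-0.03, 0, 0, 0, 0, 0, -1]
    - [0, 0, 0, 0, 0, 0, -1]

```text
time_s: 20.25
ee_pos: [0.6172, -0.0265, 0.2772]
eef_rot: [3.14, -0.002, -2.955]
force: [-1.1, -0.4, -0.1]
grip_width: 0.0
grip_force: 0.0
```

```bash
python3 y.py; python3 - <<'E'
exec(open('w.py').read())
c=cam("wrist");im=ctrl.camera("wrist");h=cv2.cvtColor(im,cv2.COLOR_RGB2HSV)
N=lambda p:(np.array([ex,ey])@(p[:2]-n)).round(4)
def comps(m,nm,z,amin=150):
    k,l,s,ce=cv2.connectedComponentsWithStats(m.astype('uint8'))
    for i in range(1,k):
        if s[i][4]>amin and s[i][1]<290:
            cn=max(cv2.findContours((l==i).astype('uint8'),0,1)[0],key=cv2.contourArea)
            q=cv2.boxPoints(cv2.minAreaRect(cn));P=[N(ray(c,x,z)) for x in q]
            print(nm,s[i],"centre",np.mean(P,0).round(4),[p.tolist() for p in P])
comps((h[...,0]>18)&(h[...,0]<35)&(h[...,1]>110)&(h[...,2]>50),"yellow",.064)
comps((h[...,0]>100)&(h[...,0]<125)&(h[...,1]>130)&(h[...,2]>40),"blue",.024,800)
for nm,b in(("wt top",box:=None),)if 0 else ():pass
E
```

```text
nest [ 0.038  -0.0158] 0.2772 [ 3.14042423e+00 -1.97146903e-03 -2.95452023e+00] [-1.1 -0.4 -0.1] 20.25 3.628143307643153e-05
yellow [281 197  26  15 195] [293.4 201.8]
yellow [333 199  10  18 141] [337.4 207.3]
lying [276. 195.] [304. 212.]
standing [299. 187.] [312. 216.]
nest [ 0.0366 -0.0159] 0.2777 [ 3.14061996e+00 -1.81999490e-03 -2.95474656e+00] [-0.3 -0.1  0.5] 20.3 0.0005584313797867215
yellow [430  30  38  32 539] centre [-0.1238  0.173 ] [[-0.1325, 0.1471], [-0.1428, 0.186], [-0.1153, 0.1992], [-0.1045, 0.1595]]
yellow [ 256   54   45   95 3970] centre [-0.0623 -0.0181] [[-0.1143, -0.0428], [-0.1143, 0.0067], [-0.0103, 0.0085], [-0.0103, -0.0448]]
blue [ 251  117   81   91 4134] centre [ 0.0138 -0.0008] [[-0.0468, -0.0535], [-0.0469, 0.0507], [0.0745, 0.056], [0.0746, -0.0564]]
```

```bash
sed -i 's/box(-.1005,.0045/box(-.1145,-.0095/' y.py; python3 y.py; python3 - <<'E'
from h import *
c=cam("side");im=ctrl.camera("side");h=cv2.cvtColor(im,cv2.COLOR_RGB2HSV)
m=(((h[...,0]<8)|(h[...,0]>172))&(h[...,1]>120)&(h[...,2]>60)).astype('uint8');k,l,s,ce=cv2.connectedComponentsWithStats(m)
for i in range(1,k):
    if 315<ce[i][0]<355 and 160<ce[i][1]<200 and s[i][4]>20:print("carton",s[i],ce[i])
r=np.array([[.408+(x*1+y*-1)*.707,-.325+(x+y)*.707,z] for x in(-.023,.023) for y in(-.03,.03) for z in(.003,.083)])
q=proj(c,r);print(q.min(0),q.max(0))
E
```

```text
nest [ 0.0359 -0.016 ] 0.2784 [ 3.14083969e+00 -1.07060245e-03 -2.95508751e+00] [-0.1  0.8 -0. ] 20.35 8.133198064638655e-05
yellow [281 197  26  15 191] [293.5 201.8]
yellow [333 199  10  18 142] [337.4 207.3]
lying [280. 195.] [307. 212.]
standing [299. 187.] [312. 216.]
carton [330 171  14  20 171] [336.53216374 180.28070175]
[327.55621369 168.4141514 ] [344.7037992  191.54711219]
```

Everything matches the wanted state, so I'm handing in.

```bash
python3 -c "
from station import ctrl
print(ctrl.hand_in())"
```

```text
the job is handed in; nothing more can be done
None
```

The job is handed in, with no verdict returned: my images show the carton upright on the mat, the plate seated over both pins, the weight lying on its side on it (centre about 13 mm inside the fence-side edge), and the robot clear of everything.

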